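# Back a vial turntable up by one notch

## Robot

A 6-joint arm with a two-finger parallel gripper is mounted at the origin on a cart in front of the work surface, level with it; the furniture and walls round the work are solid. World frame = base frame: x ahead of the robot, y to its left, z up, the work surface at z = 0. Lengths are in mm, angles in rad, forces in N, time in s.
With the tool pointing down it reaches from about 275 to 750 mm from the base axis. Payload 10.2 kg.
Tool frame: the origin (TCP) lies at the very end of the fingers, on their centre line; the grasp point (between the pads) lies ctrl.grip_depth behind it (ctrl.grip_depth is the distance from the TCP to the grasp point, in mm); z points along the fingers, y is the direction in which the jaws open and shut (so a half turn about z gives the same grasp; the last joint's range is limited). The gripper opens to 85 mm and grips with 20 to 120 N. Pads are 22 mm wide; open, the fingers measure 114 mm over their backs; the gripper's body (76 mm by 85 mm) begins 54 mm behind the grasp point. The pads swing forward as they close: fully open they stand 13 mm farther back than shut.
Start: joints at [0.983, 0.313, 1.498, -0, 1.331, -0.223], TCP at [187.313, 490.454, 231.294] pointing down, gripper open.
Joint ranges: [-2.94, 2.94], [-0.97, 2.17], [0.19, 2.56], [-1.23, 4.37], [0.02, 3.11], [-2.88, 2.88]. Speed limits (rad/s): [2.39, 2.39, 3.01, 3.14, 3.14, 3.14].

## Interface

Orientations are given as a unit quaternion [w, x, y, z].
In Python, from rig import telemetry, eyes, ctrl, nets gives the robot as it stands. The module is installed in compiled form; this text tells all that it offers.
- The arm moves only by the tool drive_tool, never from a script. Its argument "series" is text: rows parted by semicolons, each of 7 numbers parted by spaces: the shift along the tool's x, y, z normalised to -1 to 1, where 1 is 0.12 m, then the turn, a rotation vector about the tool's x, y, z normalised to -1 to 1, where 1 is 0.5 rad, then the opening, from 0 (shut) to 1 (fully open). In form: tx ty tz wx wy wz hand; .... A call has 1 to 20 rows; each row is the pose to reach, as a shift and turn from the pose measured when the call began, along the tool's axes at that moment; what a row does not reach only later rows make up. A row lasts 1/10 s, in which the tool goes at most 50 mm and 8.59 degrees, less where a joint would pass 70% of its speed; a pose out of reach is approached as far as the arm can. A call with a number of a shift or a turn outside -1 to 1 is refused whole. A call with a gripper value outside its range is refused whole. The fingers move at their own pace and stop on an object; "newtons" is the grip in N (left out, the last holds). Time passes only in rows, so rows that repeat a pose let the fingers close. It gives the time, the measured TCP pose, the force and the opening at its end, in the units of the state.
- telemetry.sense(): the state, without advancing time (a new reading comes with each control period).
- eyes.capture(name): name is "side" or "top"; returns a dict with "frame" (384x512x3 uint8, red, green, blue), "fx", "fy", "cx", "cy" (pixels), "D" ([k1, k2, p1, p2, k3] as OpenCV has them; the pictures are not rectified), "view" (4x4, takes a point from world to camera coordinates). Camera axes: x right, y up, looking along -z (the intrinsics and any distortion apply to the point x, -y, -z); pixel columns grow to the right and rows downward; lengths in mm; the calibration is good to about 2 mm. A picture is of the moment at which its call begins. There is no depth.
- ctrl.finish_job(): hands the job in, once; it reports no verdict.
Trained networks look in a picture, given as the dict that the camera call returned (one of the last four; its "shot" number tells which), for a name from the list of things; names that differ only in an ending like _2 or _b are one class to them, and where a whole thing is asked for, a point or a joint stands for the part that bears it (a point fixed in the world has none). Each returns a list of dicts, best first, with "confidence" (0 to 1); they miss things now and then, are a little off and sometimes report something else, mostly with a low value. They report only what shows in the picture. A call takes as long as a camera call.
- nets.spot_in(name, picture): "rect" ([left, top, right, bottom] in pixels, round what is visible of it).
The state is a dict: "time_s": time; "joints": joint angles; "dq": joint speeds; "tau": joint torques, N m; "eef_pos": TCP position; "ee_rot": TCP orientation; "force": force on the tool from outside, world axes, zero at the start; "wrist_torque": the same for the moment, N m; "grip_width": opening from 0.0 (shut) to 1.0 (fully open).
Only numpy, scipy, OpenCV 4.12 (cv2) and the standard library are available. Lean on these libraries where they do the work, as an engineer would, in place of code of your own. Each camera call takes 0.05 s, during which the arm holds its last target. There are 200 camera calls.

## Task

The vial turntable was indexed one notch too far and the amber vial has gone past the dosing needle. With your fingertips only, lift the pawl out of the teeth by tipping its red knob over to the left until the pawl rests thrown back on its stop, push the wheel backward (clockwise from above) one notch so that the amber vial is centred under the needle, then tip the knob back so that the pawl drops into its notch, and leave the wheel at rest. Grasp and lift nothing else, do not touch the vials or the dosing head, and leave the other things on the bench where they are.

Things in the scene. Friction and masses are not known exactly. Their poses are not given: they have to be found in the camera images.
- carousel: vial filling turntable, fixed to the bench: white base 335 x 190 mm, wheel 244 mm across. Origin on the bench under the wheel's axis, z up; +x points to the dosing column (away from the robot, within 0.45 rad), -x to the pawl (near side), +y to the left seen from the robot. Below, 'carousel x, y' are in this frame, in mm
- wheel (a joint): angle of the wheel, rad, counterclockwise from above = forward = positive. 0 = a tooth face against the pawl's nose; one notch is 0.5236. Pawl down: turns forward only, stops hard at 0, -0.5236... Vials are centred under the needle at +0.05, -0.4736... Starts 0.01 to 0.07. Pawl back: turns both ways, drag 0.1 N m (2.5 N at a handle arm), stays where left. Backward moves its near side to carousel +y
- star_handle (a point): centre of the wheel's star handle, on the axis, 120 mm above the bench; turns with the wheel (parallel to the carousel's frame at joint value 0). Four level steel arms 9 mm thick point at 15, 105, 195, 285 degrees counterclockwise from its x, each with a 15 mm black ball centred 47 mm out; hub 33 mm across, top at 133 mm. The arms pass 30 mm above the vials
- pawl (a joint): angle of the throw-over pawl on its pin, rad: 0 (within 0.08) = down, nose in a notch; 1.10 = thrown back on its stop. Gravity only, no spring: let go below 0.5 it falls into the teeth, beyond 0.65 it falls back on its stop and stays. Under 1 N at the knob moves it. Dropped on a tooth's slope, it still lets the wheel be pushed back till the tooth face meets the nose
- pawl_knob (a point): centre of the red ball knob, 17 mm across, on the pawl's lever, 52 mm from the pin; it swings in the carousel's y-z plane at carousel x = -124. Pawl down: y about +23, 93 mm above the bench. Thrown back: y about +77, 91 mm above the bench. A fingertip 70 to 86 mm above the bench meets it from the side all the way; its top rises to 109 mm half-way, so parts of a gripper that jut out over it must stay above that
- pawl_pin (a point): the pawl's level pin (along carousel x), 48 mm above the bench at carousel x = -111, y = +48. Its bracket plate beside it is 60 mm high, at carousel x = -141 to -133, y = +26 to +82. The pawl's nose reaches from the pin towards carousel -y as far as y = 0, over the toothed rim
- rim_at_nose (a point): notch floor under the pawl's nose, 30 mm above the bench, carousel x = -111, y = 0. The toothed rim lies 100 to 122 mm from the axis: 12 saw teeth, each rising gently 8 mm and dropping steeply. If the wheel is pushed back so far that less than 0.02 rad is left to the tooth face, the falling nose stands on the tooth tip (pawl at 0.13 or more) until the wheel is nudged forward
- vials: the 12 glass vials, 22 mm across, fixed in the wheel on a circle of 72 mm radius, mouths 85 mm above the bench: open clear ones, blue-capped ones and one open amber one; origin on the wheel's axis at bench height
- amber_vial (a point): centre of the mouth of the only amber vial, 85 mm above the bench, 72 mm from the wheel's axis; it starts one notch past the needle
- dosing_head: arm and white dosing valve (20 mm thick, top 222 mm above the bench) with the needle, clamped on the steel column (213 mm high, carousel x = +152, y = 0); origin as the carousel's
- needle_tip (a point): lower end of the dosing needle, 95 mm above the bench, over the filling station at carousel x = +72, y = 0
- beaker: 50 ml glass beaker, 54 mm wide, 69 mm high, loose, left of the turntable; origin under its centre
- dropper: dropper bottle, 37 mm across, 133 mm high, loose, right of the turntable; origin under its centre
- petri_a: petri dish with lid, 91 mm across, 15 mm high, loose, at the right; origin under its centre
- cup: clear disposable cup, 75 mm across, 72 mm high, loose, at the right edge of the bench; origin under its centre
- pack: small white folding carton, 27 x 62 x 76 mm, standing loose at the right; origin under its centre
- spatula: thin steel spatula, 188 mm long, lying loose at the front left; origin under its middle

How it is judged (in metres and radians):
On the way, in this order (a step that is already met when the one before it is completed fails the run):
1. the pawl is thrown back on its stop (value of joint pawl above 0.95 rad), for 0.2 s.
2. the wheel is pushed backward, more than a third of a notch, with the pawl thrown back (value of joint pawl above 0.95 rad and value of joint wheel below -0.18 rad), for 0.1 s.
3. the pawl is down again (value of joint pawl below 0.25 rad), for 0.1 s.
At the end, for the whole second after the job is handed in: the pawl lies down in the notch (within 0.09 rad), the wheel stands one notch back from the start and at rest, the mouth of the amber vial within 6 mm of the needle's line (value of joint pawl below 0.09 rad and horizontal distance between amber_vial and needle_tip below 0.006 m and value of joint wheel between -0.56 and -0.36 rad and velocity of joint wheel between -0.05 and 0.05 rad/s); the robot touches nothing.
It fails at once if the robot touches the vials (contact force between any of the arm, the fingers and vials above 0.5 N).
It fails at once if the robot touches the dosing head (contact force between any of the arm, the fingers and dosing_head above 0.5 N).
It fails at once if something on the bench is shifted by more than 25 mm, lifted or knocked over (distance of any of beaker, dropper, petri_a, cup, pack, spatula from where it was at the start of the episode above 0.025 m or angle between any of beaker, dropper, petri_a, cup, pack, spatula's own z axis and vertical above 0.5 rad or height (world z) of any of beaker, dropper, petri_a, cup, pack, spatula above 0.015 m).
It also fails if it takes over 56 s, if anything falls off the work surface, if the arm or the gripper's body presses on something with over 40 N, if the wrist force passes 120 N, or if a joint passes its speed limit or range.

## Working session

There is one attempt and no reset: what is moved stays moved. The work goes in short steps, Python scripts to look and compute and a tool call to move; the robot and the scene stay as the last step left them, time stands still between calls to the robot, and variables do not carry over. Pictures are saved under pics/ and viewed, about 8 in all and at most 12, crops included, and the job is handed in when it is done.

Besides the shell and the picture viewer there is one more tool, called after "Emit:" in YAML: its name, and indented under it one key for each argument. drive_tool: Moves the arm, as the interface text tells. Scaled input: -1 to 1 covers 0.12 m each way for a shift and 0.5 rad each way for a turn. Its arguments: {"type":"object","properties":{"series":{"type":"string"},"newtons":{"type":"number"}},"required":["series"]}

```bash
mkdir -p pics && cat > h.py <<'E'
import numpy as np, cv2
from scipy.spatial.transform import Rotation as R
from rig import telemetry, eyes, ctrl, nets
def K(p): return np.array([[p['fx'],0,p['cx']],[0,p['fy'],p['cy']],[0,0,1.]])
def ray(p,uv):
    V=np.array(p['view']); n=cv2.undistortPoints(np.array([[uv]],float),K(p),np.array(p['D'],float))[0,0]
    d=V[:3,:3].T@np.array([n[0],-n[1],-1.]); o=-V[:3,:3].T@V[:3,3]
    return o,d/np.linalg.norm(d)
def atz(p,uv,z):
    o,d=ray(p,uv); return o+d*(z-o[2])/d[2]
def proj(p,X):
    V=np.array(p['view']); c=(V[:3,:3]@np.atleast_2d(X).T).T+V[:3,3]
    c=c*[1,-1,-1]
    return cv2.projectPoints(c.reshape(-1,1,3).astype(float),np.zeros(3),np.zeros(3),K(p),np.array(p['D'],float))[0][:,0]
def save(p,n,crop=None,s=1):
    im=p['frame'][:,:,::-1]
    if crop: im=im[crop[1]:crop[3],crop[0]:crop[2]]
    cv2.imwrite('pics/'+n,cv2.resize(im,None,fx=s,fy=s,interpolation=cv2.INTER_CUBIC))
def st():
    s=telemetry.sense(); print(s['time_s'],np.round(s['eef_pos'],1),np.round(s['ee_rot'],3),np.round(s['force'],1),s['grip_width'])
    return s
E
python3 - <<'E'
from h import *
s=st(); print(s['joints'], ctrl.grip_depth)
for n in ('side','top'):
    p=eyes.capture(n); save(p,n+'0.png',s=1.5)
    V=np.array(p['view']); print(n,'cam',-V[:3,:3].T@V[:3,3],p['fx'])
    for k in ['pawl_knob','star_handle','amber_vial','needle_tip','carousel','dosing_head','beaker','dropper','pack','cup','petri_a','spatula']:
        r=nets.spot_in(k,p); print(k,[(np.round(q['rect']).tolist(),round(q['confidence'],2)) for q in r[:2]])
E
```

```text
0.0 [187.2 490.2 230.7] [-0.     0.181  0.983 -0.001] [0.4 0.1 0.4] 0.9997710011300432
[ 9.82584311e-01  3.13482416e-01  1.49846301e+00  3.72218226e-05
  1.33098369e+00 -2.23364122e-01] 18.700000000000003
side cam [ 174.33028872 -921.58822851  449.13612586] 374.34879628098173
pawl_knob [([219.0, 191.0, 234.0, 214.0], 0.52)]
star_handle [([222.0, 172.0, 303.0, 224.0], 0.71), ([279.0, 137.0, 308.0, 165.0], 0.24)]
amber_vial [([230.0, 183.0, 289.0, 216.0], 0.86)]
needle_tip [([277.0, 137.0, 308.0, 168.0], 0.67)]
carousel [([204.0, 137.0, 326.0, 238.0], 0.84)]
dosing_head [([279.0, 139.0, 306.0, 174.0], 0.76), ([232.0, 177.0, 293.0, 216.0], 0.71)]
beaker [([224.0, 170.0, 240.0, 197.0], 0.63), ([222.0, 190.0, 234.0, 213.0], 0.19)]
dropper [([310.0, 188.0, 329.0, 233.0], 0.8)]
pack [([299.0, 257.0, 333.0, 309.0], 0.82)]
cup [([345.0, 244.0, 378.0, 292.0], 0.79)]
petri_a [([215.0, 294.0, 262.0, 334.0], 0.81), ([278.0, 136.0, 308.0, 178.0], 0.22)]
spatula [([162.0, 190.0, 164.0, 210.0], 0.43)]
top cam [ 282.08442658  -73.17036328 1353.13324028] 482.82238522062113
pawl_knob [([233.0, 224.0, 251.0, 226.0], 0.61)]
star_handle [([197.0, 147.0, 286.0, 230.0], 0.63)]
amber_vial [([214.0, 154.0, 269.0, 213.0], 0.8)]
needle_tip [([161.0, 181.0, 185.0, 205.0], 0.67), ([209.0, 105.0, 236.0, 152.0], 0.64)]
carousel [([197.0, 110.0, 289.0, 250.0], 0.73)]
dosing_head [([208.0, 108.0, 235.0, 154.0], 0.74), ([366.0, 260.0, 401.0, 295.0], 0.37)]
beaker [([162.0, 180.0, 183.0, 206.0], 0.85), ([214.0, 159.0, 270.0, 213.0], 0.38)]
dropper [([294.0, 151.0, 307.0, 171.0], 0.49)]
pack [([199.0, 145.0, 286.0, 230.0], 0.68), ([366.0, 262.0, 399.0, 295.0], 0.62)]
cup [([373.0, 164.0, 406.0, 198.0], 0.66), ([211.0, 109.0, 239.0, 151.0], 0.27)]
petri_a [([366.0, 265.0, 401.0, 297.0], 0.88)]
spatula [([124.0, 266.0, 186.0, 285.0], 0.51)]
```

```bash
python3 - <<'E'
import cv2
t=cv2.imread('pics/top0.png');s=cv2.imread('pics/side0.png')
# 1.5x of original
a=cv2.resize(t[135:465,165:630],None,fx=1.7,fy=1.7,interpolation=cv2.INTER_CUBIC);cv2.imwrite('pics/t1.png',a)
a=cv2.resize(s[180:370,210:520],None,fx=2.5,fy=2.5,interpolation=cv2.INTER_CUBIC);cv2.imwrite('pics/s1.png',a)
E
```

```text
(no output)
```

View pics/t1.png

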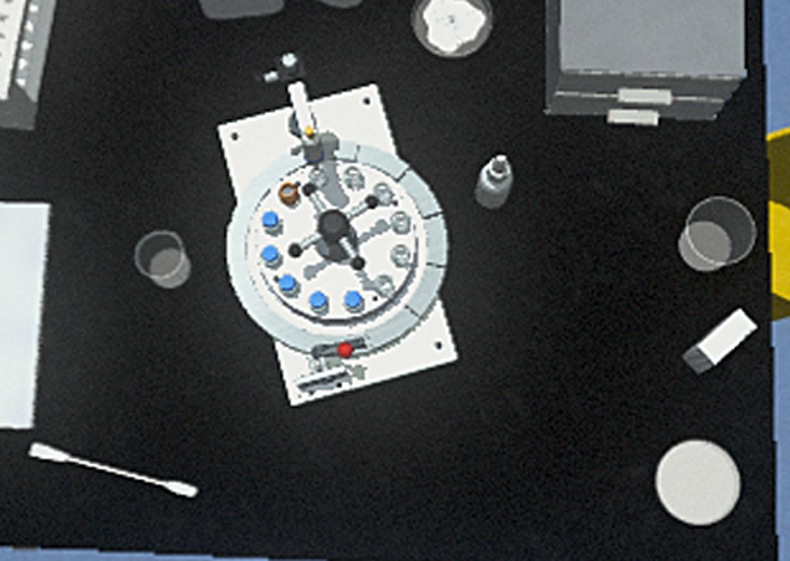

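View pics/s1.png

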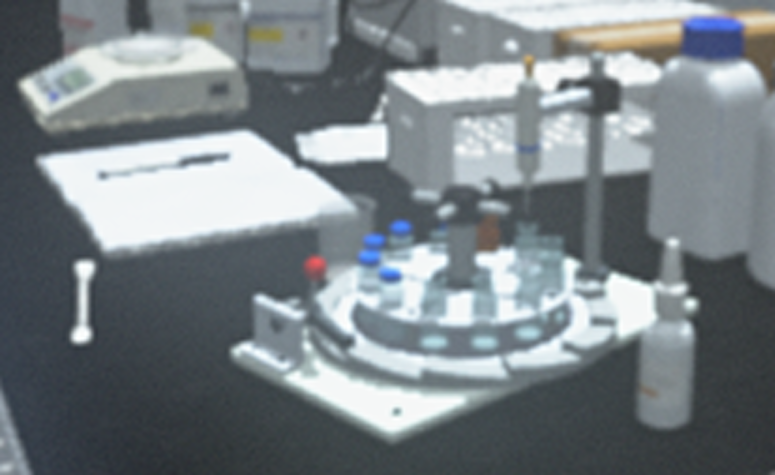

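The top view shows the carousel with the red knob at crop (345,350), the hub at (333,222), the balls round it and the amber vial at (289,193), one notch left of the needle. In the side view the knob is at crop (315,266). I'll fit the pose to these points.

```bash
cat > fit.py <<'E'
from h import *
from scipy.optimize import least_squares
def model(q):
    x,y,a,w=q; c,s=np.cos(a),np.sin(a)
    T=lambda P:np.array([x+c*P[0]-s*P[1],y+s*P[0]+c*P[1],P[2]])
    pol=lambda r,d,z:T((r*np.cos(np.radians(d)+w),r*np.sin(np.radians(d)+w),z))
    return T,pol
def red(p):
    f=p['frame'].astype(int); m=(f[...,0]>130)&(f[...,1]<80)&(f[...,2]<80)
    n,l,stt,c=cv2.connectedComponentsWithStats(m.astype(np.uint8)); i=1+np.argmax(stt[1:,4]); return c[i],stt[i]
E
python3 - <<'E'
from fit import *
pt=eyes.capture('top'); ps=eyes.capture('side')
kt,_=red(pt); ks,_=red(ps); print(kt,ks)
o1,d1=ray(pt,kt);o2,d2=ray(ps,ks)
A=np.array([d1,-d2]).T; t=np.linalg.lstsq(A,o2-o1,rcond=None)[0]; print('knob tri',o1+t[0]*d1,o2+t[1]*d2)
f=lambda u,v:np.array([110+u/2.55,90+v/2.55])
balls={15:f(308,188),285:f(372,202),105:f(295,250),195:f(358,263)}
# ball positions: needle direction up; arms
corners=[f(219,125),f(376,84),f(457,356),f(292,405)]
print('corners',[np.round(atz(pt,c,10)[:2]) for c in corners])
def res(q):
    T,pol=model(q); r=[]
    for d,uv in balls.items(): r+=list(proj(pt,pol(47,d,120))[0]-uv)
    r+=list(proj(pt,T((-124,23,93)))[0]-kt); r+=list(proj(ps,T((-124,23,93)))[0]-ks)
    am=pol(72,30-2.865,85) # amber one notch past
    r+=list(proj(pt,am)[0]-f(289,193))
    return r
s=least_squares(res,[450,0,0.2,0.04]); print(s.x,np.round(s.fun,1))
T,pol=model(s.x)
for n,P in dict(knob=(-124,23,93),back=(-124,77,91),axis=(0,0,0),pin=(-111,48,48)).items(): print(n,np.round(T(P),1))
for d in (15,105,195,285): print(d,np.round(pol(47,d,120),1))
for nm,uv,z in (('beaker',(172.5,193),35),('dropper',(300,161),66),):print(nm,atz(pt,uv,z))
E
```

```text
Traceback (most recent call last):
  File "fit.py", line 10, in red
    n,l,stt,c=cv2.connectedComponentsWithStats(m.astype(np.uint8)); i=1+np.argmax(stt[1:,4]); return c[i],stt[i]
                                                                        ~~~~~~~~~^^^^^^^^^^^
ValueError: attempt to get argmax of an empty sequence
```

```bash
sed -i 's/m=(f.*$/m=(f[...,0]>90)\&(f[...,0]>1.8*f[...,1])\&(f[...,0]>2.0*f[...,2])\&(f[...,1]<0.35*f[...,0]+25)/' fit.py && cat > go.py <<'E'
from fit import *
pt=eyes.capture('top'); ps=eyes.capture('side')
kt,a=red(pt); ks,b=red(ps); print(kt,a,ks,b)
o1,d1=ray(pt,kt);o2,d2=ray(ps,ks)
A=np.array([d1,-d2]).T; t=np.linalg.lstsq(A,o2-o1,rcond=None)[0]; print('knob tri',o1+t[0]*d1,o2+t[1]*d2)
f=lambda u,v:np.array([110+u/2.55,90+v/2.55])
balls={15:f(308,188),285:f(372,202),105:f(295,250),195:f(358,263)}
corners=[f(219,125),f(376,84),f(457,356),f(292,405)]
print('corners',[np.round(atz(pt,c,10)[:2]) for c in corners])
def res(q):
    T,pol=model(q); r=[]
    for d,uv in balls.items(): r+=list(proj(pt,pol(47,d,120))[0]-uv)
    r+=list(proj(pt,T((-124,23,93)))[0]-kt); r+=list(proj(ps,T((-124,23,93)))[0]-ks)
    r+=list(proj(pt,pol(72,30-2.865,85))[0]-f(289,193))
    return r
s=least_squares(res,[450,0,0.2,0.04]); print(s.x,np.round(s.fun,1))
T,pol=model(s.x)
for n,P in dict(knob=(-124,23,93),back=(-124,77,91),axis=(0,0,0),pin=(-111,48,48)).items(): print(n,np.round(T(P),1))
for d in (15,105,195,285): print(d,np.round(pol(47,d,120),1))
for nm,uv,z in (('beaker',(172.5,193),35),('dropper',(300,161),66)):print(nm,atz(pt,uv,z))
E
python3 go.py
```

```text
[244.82142857 226.60714286] [242 224   6   6  28] [223.8 189.6] [223 189   3   2   5]
knob tri [478.10929245 -17.52811078  97.2723674 ] [481.04028219 -18.3597168   97.69301467]
corners [array([745., 143.]), array([802., -35.]), array([ 489., -139.]), array([427.,  40.])]
[ 6.02547537e+02 -1.47599115e+00  3.12069030e-01  6.09071833e-02] [ 0.3  0.5 -0.3 -0.4  0.2  0.   0.3 -0.4  0.1  0.5 -1.3  1.7 -0.7 -1.7]
knob [477.5 -17.7  93. ]
back [460.9  33.7  91. ]
axis [602.5  -1.5   0. ]
pin [482.2  10.1  48. ]
15 [640.4  26.4 120. ]
105 [574.7  36.4 120. ]
195 [564.7 -29.3 120. ]
285 [630.4 -39.3 120. ]
beaker [574.2563677 192.8686609  35.       ]
dropper [ 673.32139243 -159.95238296   66.        ]
```

```bash
cat > mv.py <<'E'
import sys
from fit import *
Q=[602.5,-1.5,0.312,0.05]
def to(cx,cy,z,yaw=0.0):   # carousel target, yaw rel. to tool x = carousel +y
    s=st(); w,x,y,zz=s['ee_rot']; M=R.from_quat([x,y,zz,w])
    T,_=model(Q); P=T((cx,cy,z)); a=Q[2]+np.pi/2+yaw
    G=R.from_matrix(np.array([[np.cos(a),np.sin(a),0],[np.sin(a),-np.cos(a),0],[0,0,-1]]))
    print('goal',np.round(P,1),'units',np.round(M.inv().apply(P-s['eef_pos'])/120,3),np.round((M.inv()*G).as_rotvec()/0.5,3))
if __name__=='__main__': to(*map(float,sys.argv[1:]))
E
python3 mv.py -124 -15 200
```

```text
1.5 [187.3 490.4 231.3] [ 0.     0.181  0.983 -0.   ] [-0.6  0.9  0. ] 0.9997618115420686
goal [489.1 -53.8 200. ] units [-3.968 -3.34   0.261] [0.    0.    1.788]
```

Emit:
drive_tool:
  series: "-1 -0.84 0 0 0 0 0; -1 -0.84 0 0 0 0 0; -1 -0.84 0 0 0 0 0; -1 -0.84 0 0 0 0 0"
  newtons: 20

```text
time_s: 1.9
eef_pos: [265.2, 350.4, 231.5]
ee_rot: [0.0, 0.184, 0.983, -0.0]
force: [-0.8, 0.3, 0.6]
grip_width: 0.329
```

Emit:
drive_tool:
  series: "-1 -0.84 0 0 0 0 0; -1 -0.84 0 0 0 0 0; -1 -0.84 0 0 0 0 0; -1 -0.84 0 0 0 0 0"

```text
time_s: 2.3
eef_pos: [342.5, 210.4, 231.8]
ee_rot: [0.001, 0.186, 0.983, -0.0]
force: [0.3, -0.0, 0.5]
grip_width: -0.002
```

Emit:
drive_tool:
  series: "-1 -0.84 0 0 0 0.9 0; -1 -0.84 0 0 0 0.9 0; -1 -0.84 0 0 0 0.9 0; -1 -0.84 0 0 0 0.9 0; -1 -0.84 0 0 0 0.9 0"

```text
time_s: 2.8
eef_pos: [417.9, 72.5, 231.9]
ee_rot: [0.001, 0.401, 0.916, -0.0]
force: [-1.0, -0.0, 0.6]
grip_width: -0.001
```

```bash
python3 mv.py -124 -15 200
```

```text
2.8 [417.9  72.5 231.9] [ 0.001  0.401  0.916 -0.   ] [-1.  -0.   0.6] -0.0011756226439864404
goal [489.1 -53.8 200. ] units [-1.176 -0.279  0.267] [0.001 0.002 0.869]
```

Emit:
drive_tool:
  series: "-1 -0.28 0.2 0 0 0.87 0; -1 -0.28 0.2 0 0 0.87 0; -1 -0.28 0.2 0 0 0.87 0; -1 -0.28 0.2 0 0 0.87 0; -1 -0.28 0.2 0 0 0.87 0"

```text
time_s: 3.3
eef_pos: [474.4, -36.7, 207.9]
ee_rot: [0.0, 0.587, 0.809, 0.0]
force: [0.1, -0.5, 0.7]
grip_width: 0.002
```

```bash
python3 mv.py -124 -15 110; python3 - <<'E'
from h import *
a=eyes.capture('top');b=eyes.capture('side')
ca=cv2.resize(a['frame'][140:260,180:310],None,fx=3,fy=3);cb=cv2.resize(b['frame'][120:240,190:320],None,fx=3,fy=3)
cv2.imwrite('pics/c2.png',np.hstack([ca,cb])[:,:,::-1])
E
```

```text
3.3 [474.4 -36.7 207.9] [0.    0.587 0.809 0.   ] [ 0.1 -0.5  0.7] 0.0024190273736985936
goal [489.1 -53.8 110. ] units [-0.174  0.071  0.816] [ 0.001 -0.     0.006]
```

View pics/c2.png

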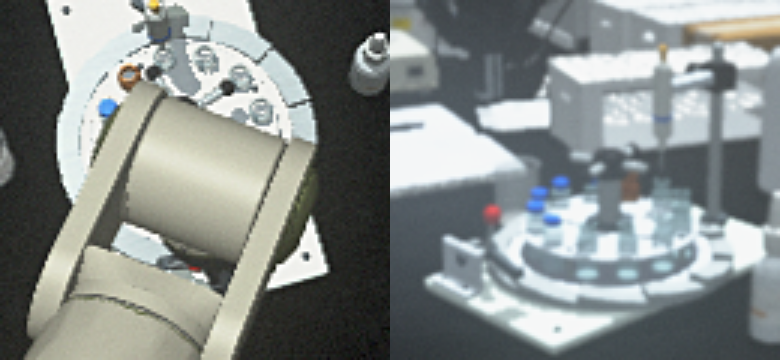

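The top camera is blocked by the arm. The side view shows the pawl and knob undisturbed. Descending beside the knob.

Emit:
drive_tool:
  series: "-0.17 0.07 0.4 0 0 0 0; -0.17 0.07 0.8 0 0 0 0; -0.17 0.07 0.9 0 0 0 0; -0.17 0.07 0.9 0 0 0 0"

```text
time_s: 3.8
eef_pos: [488.2, -52.2, 100.0]
ee_rot: [-0.001, 0.586, 0.81, -0.0]
force: [0.8, -0.4, 1.8]
grip_width: -0.002
```

```bash
python3 mv.py -124 -15 78; python3 - <<'E'
from h import *
b=eyes.capture('side'); s=telemetry.sense(); print(proj(b,s['eef_pos']))
cb=cv2.resize(b['frame'][120:240,180:320],None,fx=5,fy=5,interpolation=cv2.INTER_CUBIC)
cv2.imwrite('pics/c3.png',cb[:,:,::-1])
E
```

```text
3.8 [488.2 -52.2 100. ] [-0.001  0.586  0.81  -0.   ] [ 0.8 -0.4  1.8] -0.0015825276834502396
goal [489.1 -53.8  78. ] units [-0.016  0.003  0.184] [-0.002 -0.002  0.011]
[[231.07259109 191.79255864]]
```

View pics/c3.png

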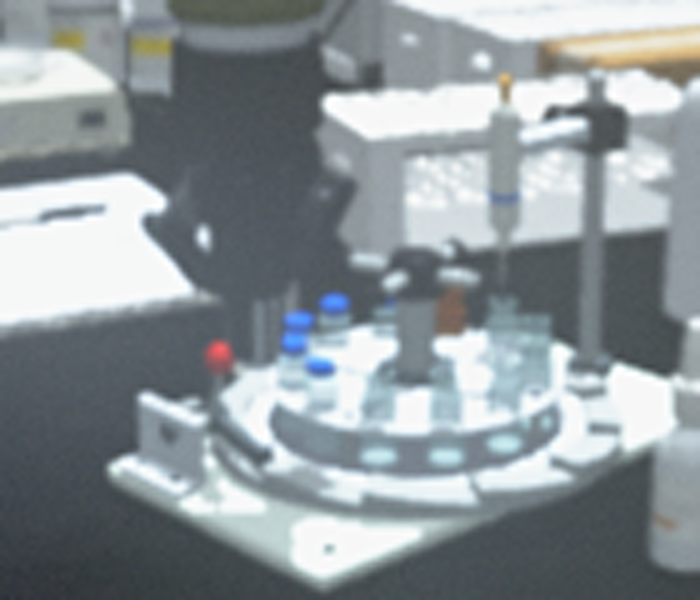

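The side view shows the shut fingers right of the red knob (knob at crop (219,355), fingers about (275,330)). The predicted tip was at crop (255,359). I'll overlay the projected finger and caps to resolve this before descending.

```bash
python3 - <<'E'
from fit import *
Q=[602.5,-1.5,0.312,0.05]; T,pol=model(Q)
b=eyes.capture('side'); s=telemetry.sense()
x0,y0,k=200,140,12
im=cv2.resize(b['frame'][y0:y0+48,x0:x0+64],None,fx=k,fy=k,interpolation=cv2.INTER_CUBIC)[:,:,::-1].copy()
im=cv2.convertScaleAbs(im,alpha=1.4,beta=20)
def dot(P,c,r=4):
    u=proj(b,P)[0]; cv2.circle(im,(int((u[0]-x0+.5)*k),int((u[1]-y0+.5)*k)),r,c,-1)
e=np.array(s['eef_pos']); yx=np.array([np.sin(-.312),np.cos(.312),0]); xx=np.array([np.cos(.312),np.sin(.312),0])
for z in (0,30):
    for a in (-11,11):
        for c in (-14.5,14.5): dot(e+a*yx+c*xx+[0,0,z],(0,0,255) if a<0 else (0,255,255))
for d in range(12): dot(pol(72,27.135+30*d,85),(0,255,0))
dot(T((-124,23,93)),(255,0,255)); dot(T((0,0,133)),(255,0,0))
cv2.imwrite('pics/c4.png',im)
E
```

```text
(no output)
```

View pics/c4.png

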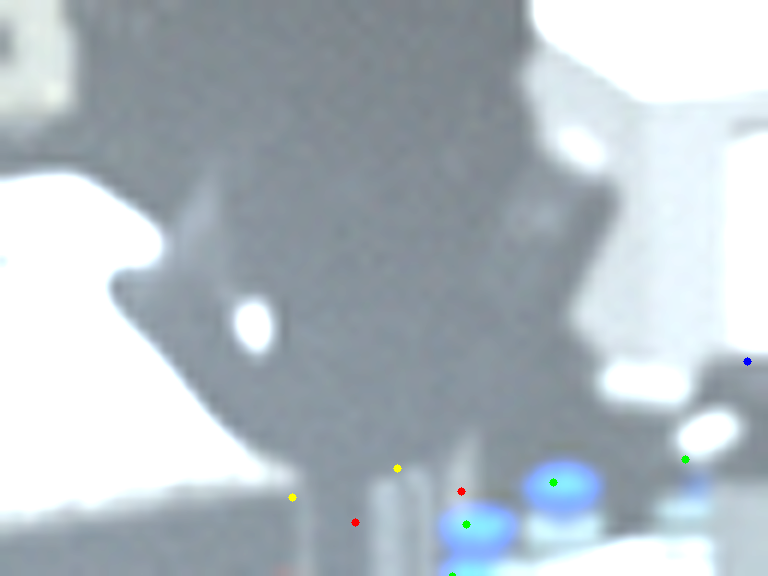

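Emit:
drive_tool:
  series: "0 0 0.18 0 0 0 0; 0 0 0.18 0 0 0 0; 0.06 0 0.18 0 0 0 0; 0.12 0 0.18 0 0 0 0; 0.18 0 0.18 0 0 0 0; 0.24 0 0.18 0 0 0 0; 0.29 0 0.18 0 0 0 0; 0.34 0 0.18 0 0 0 0; 0.39 0 0.18 0 0 0 0; 0.43 0 0.18 0 0 0 0; 0.47 0 0.18 0 0 0 0; 0.51 0 0.18 0 0 0 0; 0.54 0 0.18 0 0 0 0; 0.56 0 0.18 0 0 0 0; 0.57 0 0.18 0 0 0 0; 0.57 0 0.18 0 0 0 0; 0.57 0 0.18 0 0 0 0"

```text
time_s: 5.6
eef_pos: [468.7, 11.8, 80.7]
ee_rot: [0.002, 0.587, 0.81, 0.001]
force: [-0.5, -0.0, -0.8]
grip_width: 0.001
```

```bash
python3 mv.py -124 40 78;  python3 - <<'E'
from fit import *
Q=[602.5,-1.5,0.312,0.05]; T,pol=model(Q)
b=eyes.capture('side'); k,a=red(b); print(k,a, proj(b,T((-124,77,91))),proj(b,T((-124,23,93))))
E
```

```text
5.6 [468.7  11.8  80.7] [0.002 0.587 0.81  0.001] [-0.5 -0.  -0.8] 0.0008280277936363489
goal [472.2  -1.5  78. ] units [-0.115 -0.007  0.023] [0.007 0.005 0.009]Traceback (most recent call last):
  File "<stdin>", line 3, in <module>
  File "fit.py", line 10, in red
    n,l,stt,c=cv2.connectedComponentsWithStats(m.astype(np.uint8)); i=1+np.argmax(stt[1:,4]); return c[i],stt[i]
                                                                        ~~~~~~~~~^^^^^^^^^^^
    return _wrapfunc(a, 'argmax', axis=axis, out=out, **kwds)
    return bound(*args, **kwds)
ValueError: attempt to get argmax of an empty sequence
```

The knob is hidden behind the finger in this view. I'll back off to the right, rise and check it.

Emit:
drive_tool:
  series: "-0.15 0 0 0 0 0 0; -0.33 0 0 0 0 0 0; -0.33 0 -0.3 0 0 0 0; -0.33 0 -0.6 0 0 0 0; -0.4 0 -0.9 0 0 0 0; -0.4 0 -0.9 0 0 0 0"

```text
time_s: 6.25
eef_pos: [485.2, -34.9, 193.2]
ee_rot: [0.006, 0.587, 0.81, 0.002]
force: [0.4, 1.0, -1.3]
grip_width: -0.002
```

```bash
python3 mv.py -28.9 -40.8 180 0.31;  python3 - <<'E'
from fit import *
Q=[602.5,-1.5,0.312,0.05]; T,pol=model(Q)
b=eyes.capture('side'); print(proj(b,T((-124,77,91))),proj(b,T((-124,23,93))))
f=b['frame'].astype(int); m=(f[...,0]-np.maximum(f[...,1],f[...,2])); m[:, :200]=0;m[:,250:]=0; m[:170]=0;m[215:]=0
i=np.argsort(m.ravel())[-8:]; print([(j%512,j//512,m.ravel()[j]) for j in i])
E
```

```text
6.25 [485.2 -34.9 193.2] [0.006 0.587 0.81  0.002] [ 0.4  1.  -1.3] -0.0022181910459613523
goal [587.5 -49.2 180. ] units [-0.378  0.772  0.121] [ 0.018  0.019 -0.612]
[[210.88985809 187.11190776]] [[222.52302802 191.34797929]]
[(np.int64(212), np.int64(187), np.int64(76)), (np.int64(210), np.int64(186), np.int64(81)), (np.int64(213), np.int64(186), np.int64(105)), (np.int64(213), np.int64(185), np.int64(107)), (np.int64(211), np.int64(186), np.int64(109)), (np.int64(211), np.int64(185), np.int64(117)), (np.int64(212), np.int64(186), np.int64(118)), (np.int64(212), np.int64(185), np.int64(123))]
```

The knob is now at (212,186), which matches the thrown-back prediction. On to the star handle.

Emit:
drive_tool:
  series: "-0.38 0.77 0.12 0.01 0.01 -0.61 0; -0.38 0.77 0.12 0.01 0.01 -0.61 0; -0.38 0.77 0.12 0.01 0.01 -0.61 0; -0.38 0.77 0.12 0.01 0.01 -0.61 0; -0.38 0.77 0.12 0.01 0.01 -0.61 0"

```text
time_s: 6.8
eef_pos: [585.1, -48.6, 176.5]
ee_rot: [0.0, 0.458, 0.889, -0.0]
force: [0.0, -0.4, 0.3]
grip_width: -0.001
```

```bash
python3 mv.py -28.9 -40.8 110 0.31
```

```text
6.8 [585.1 -48.6 176.5] [ 0.     0.458  0.889 -0.   ] [ 0.  -0.4  0.3] -0.000601884197755293
goal [587.5 -49.2 110. ] units [-0.015  0.013  0.554] [ 0.     0.001 -0.004]
```

Emit:
drive_tool:
  series: "-0.01 0.01 0.2 0 0 0 0; -0.01 0.01 0.4 0 0 0 0; -0.01 0.01 0.52 0 0 0 0; -0.01 0.01 0.55 0 0 0 0; -0.01 0.01 0.55 0 0 0 0"

```text
time_s: 7.3
eef_pos: [586.3, -48.7, 111.1]
ee_rot: [0.0, 0.458, 0.889, -0.0]
force: [-0.2, 0.8, -0.5]
grip_width: 0.0
```

```bash
python3 mv.py -28.9 -40.8 110 0.31; python3 - <<'E'
from h import *
b=eyes.capture('side');t=eyes.capture('top')
ca=cv2.resize(t['frame'][130:240,190:300],None,fx=4,fy=4,interpolation=cv2.INTER_CUBIC)
cb=cv2.resize(b['frame'][150:213,225:288],(440,440),interpolation=cv2.INTER_CUBIC)
cv2.imwrite('pics/c5.png',cv2.resize(cv2.convertScaleAbs(np.hstack([ca,cb])[:,:,::-1],alpha=1.3,beta=15),(800,400)))
E
```

```text
7.3 [586.3 -48.7 111.1] [ 0.     0.458  0.889 -0.   ] [-0.2  0.8 -0.5] 0.0002854798257646045
goal [587.5 -49.2 110. ] units [-0.009  0.006  0.009] [ 0.     0.001 -0.004]
```

View pics/c5.png

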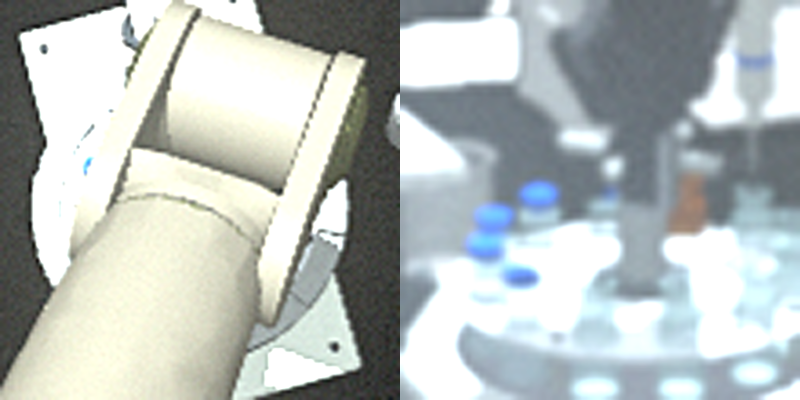

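The side view shows the fingers just in front of the hub, clear of the vials, with the wheel unmoved. I'll push in an arc about the axis, about 0.36 rad first.

Emit:
drive_tool:
  series: "0.05 0 0.02 0 0 0 0; 0.096 0 0.02 0 0 0 0; 0.106 -0.005 0.02 0 0 0.06 0; 0.116 -0.009 0.02 0 0 0.12 0; 0.127 -0.013 0.02 0 0 0.18 0; 0.137 -0.016 0.02 0 0 0.24 0; 0.148 -0.019 0.02 0 0 0.3 0; 0.158 -0.022 0.02 0 0 0.36 0; 0.169 -0.025 0.02 0 0 0.42 0; 0.18 -0.027 0.02 0 0 0.48 0; 0.19 -0.029 0.02 0 0 0.54 0; 0.201 -0.031 0.02 0 0 0.6 0; 0.212 -0.032 0.02 0 0 0.66 0; 0.223 -0.033 0.02 0 0 0.72 0; 0.223 -0.033 0.02 0 0 0.72 0; 0.223 -0.033 0.02 0 0 0.72 0"

```text
time_s: 9.0
eef_pos: [568.2, -29.2, 109.7]
ee_rot: [0.001, 0.609, 0.793, 0.0]
force: [0.3, 0.5, 0.1]
grip_width: -0.002
```

```bash
python3 mv.py -28.9 -40.8 110 -0.05; python3 - <<'E'
from fit import *
Q=[602.5,-1.5,0.312,0.05]
b=eyes.capture('side'); r=b['frame']; 
# amber (orange-brown) blob and blue caps
f=r.astype(int); am=(f[...,0]>f[...,2]*1.5+15)&(f[...,0]>60); am[:160]=0; am[225:]=0; am[:,:225]=0; am[:,300:]=0
n,l,s,c=cv2.connectedComponentsWithStats(am.astype(np.uint8)); print([(s[i].tolist(),c[i].round(1).tolist()) for i in range(1,n) if s[i,4]>5])
bl=(f[...,2]>f[...,0]*1.6+20); bl[:160]=0; bl[225:]=0; bl[:,:215]=0; bl[:,300:]=0
n,l,s,c=cv2.connectedComponentsWithStats(bl.astype(np.uint8)); print([(s[i].tolist(),c[i].round(1).tolist()) for i in range(1,n) if s[i,4]>2])
for w in (.05,0,-.1,-.2,-.3,-.4,-.5):
    T,pol=model([*Q[:3],w]); print(w,[proj(b,pol(72,27.135+30*d,z))[0].round(1).tolist() for d,z in ((0,70),(1,85),(2,85),(3,85),(4,85),(5,85))])
save(b,'c6.png',(200,135,300,210),8)
E
```

```text
9.0 [568.2 -29.2 109.7] [0.001 0.609 0.793 0.   ] [0.3 0.5 0.1] -0.0018820587933705273
goal [587.5 -49.2 110. ] units [-0.203  0.113 -0.002] [ 0.004  0.003 -0.002]
[]
[([236, 179, 11, 13, 61], [240.4, 185.1])]
0.05 [[268.8, 182.5], [256.6, 177.8], [245.6, 179.7], [238.4, 183.2], [237.2, 187.5], [242.8, 191.6]]
0 [[269.9, 182.6], [257.8, 177.7], [246.5, 179.4], [238.9, 182.8], [237.0, 187.1], [241.9, 191.3]]
-0.1 [[272.1, 182.9], [260.1, 177.6], [248.5, 178.9], [239.9, 182.1], [236.8, 186.3], [240.5, 190.5]]
-0.2 [[274.2, 183.3], [262.4, 177.6], [250.5, 178.5], [241.2, 181.4], [236.9, 185.4], [239.3, 189.8]]
-0.3 [[276.2, 183.7], [264.8, 177.6], [252.7, 178.2], [242.7, 180.7], [237.3, 184.6], [238.3, 189.0]]
-0.4 [[278.1, 184.2], [267.1, 177.7], [254.9, 177.9], [244.3, 180.1], [237.8, 183.8], [237.5, 188.2]]
-0.5 [[279.8, 184.8], [269.4, 177.9], [257.2, 177.7], [246.1, 179.5], [238.6, 183.0], [237.1, 187.3]]
```

View pics/c6.png

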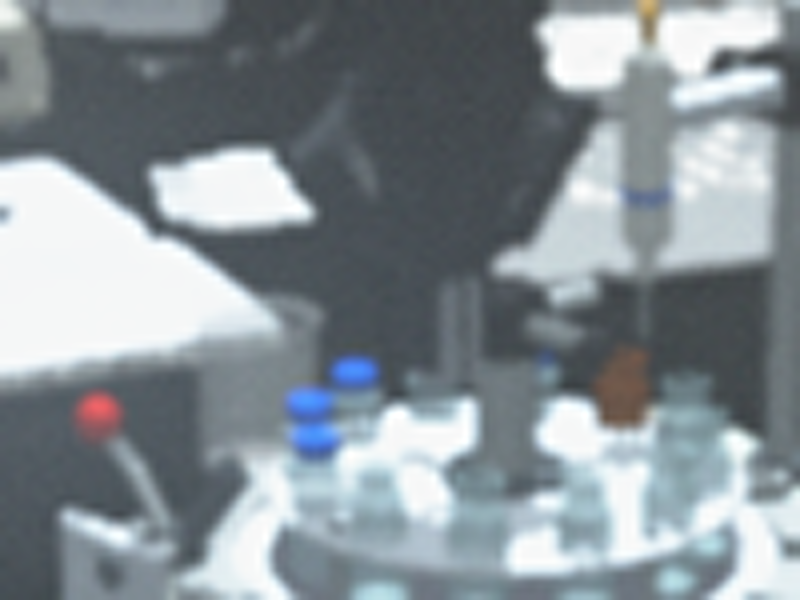

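The amber vial is at crop (625,385) and the needle at (645,340). The knob is still thrown back at (98,415). I estimate the wheel at about -0.33, so about 0.12 rad more is needed.

Emit:
drive_tool:
  series: "0.01 -0.004 0 0 0 0.06 0; 0.02 -0.008 0 0 0 0.12 0; 0.03 -0.012 0 0 0 0.18 0; 0.039 -0.015 0 0 0 0.23 0; 0.039 -0.015 0 0 0 0.23 0; 0.039 -0.015 0 0 0 0.23 0"

```text
time_s: 9.65
eef_pos: [565.1, -25.1, 109.6]
ee_rot: [0.001, 0.653, 0.757, 0.0]
force: [-0.2, -0.6, -0.1]
grip_width: 0.002
```

```bash
cat > wh.py <<'E'
from fit import *
def est(n=4):
    fr=[eyes.capture('side') for _ in range(n)]; b=fr[-1]
    f=np.mean([p['frame'].astype(float) for p in fr],0); out=[]
    am=np.clip(f[...,0]-f[...,2]-12,0,None); am[:160]=0; am[190:]=0; am[:,:265]=0; am[:,295:]=0
    am[:177]=0
    u=(am.sum(0)*np.arange(512)).sum()/am.sum(); v=(am.sum(1)*np.arange(384)).sum()/am.sum(); print('amber',u,v)
    bl=np.clip(f[...,2]-1.3*f[...,0]-20,0,None); bl[:174]=0; bl[200:]=0; bl[:,:225]=0; bl[:,252:]=0
    n_,l,s,c=cv2.connectedComponentsWithStats((bl>0).astype(np.uint8))
    print('caps',[(s[i].tolist(),c[i].round(1).tolist()) for i in range(1,n_) if s[i,4]>3])
    Q=[602.5,-1.5,0.312]
    print('model needle',proj(b,model([*Q,0])[0]((72,0,95))))
    for w in (-.3,-.36,-.42,-.48,-.54):
        T,pol=model([*Q,w]); print(w,[proj(b,pol(72,27.135+30*d,z))[0].round(1).tolist() for d,z in ((0,70),(2,85),(3,85),(4,85),(5,85))])
    im=np.clip(f,0,255).astype(np.uint8); return b,im
if __name__=='__main__':
    import sys
    b,im=est(); cv2.imwrite('pics/'+sys.argv[1],cv2.resize(im[150:210,215:295],None,fx=10,fy=10,interpolation=cv2.INTER_CUBIC)[:,:,::-1])
E
python3 wh.py c7.png
```

```text
amber 279.39754566210047 183.4412100456621
caps [([235, 179, 15, 13, 85], [241.0, 184.6])]
model needle [[279.45174512 176.75953947]]
-0.3 [[276.2, 183.7], [252.7, 178.2], [242.7, 180.7], [237.3, 184.6], [238.3, 189.0]]
-0.36 [[277.3, 184.0], [254.0, 178.0], [243.6, 180.3], [237.6, 184.1], [237.8, 188.5]]
-0.42 [[278.4, 184.3], [255.4, 177.9], [244.6, 180.0], [238.0, 183.6], [237.4, 188.0]]
-0.48 [[279.5, 184.7], [256.7, 177.8], [245.7, 179.6], [238.5, 183.1], [237.1, 187.5]]
-0.54 [[280.5, 185.0], [258.1, 177.7], [246.8, 179.3], [239.0, 182.7], [237.0, 187.0]]
```

View pics/c7.png

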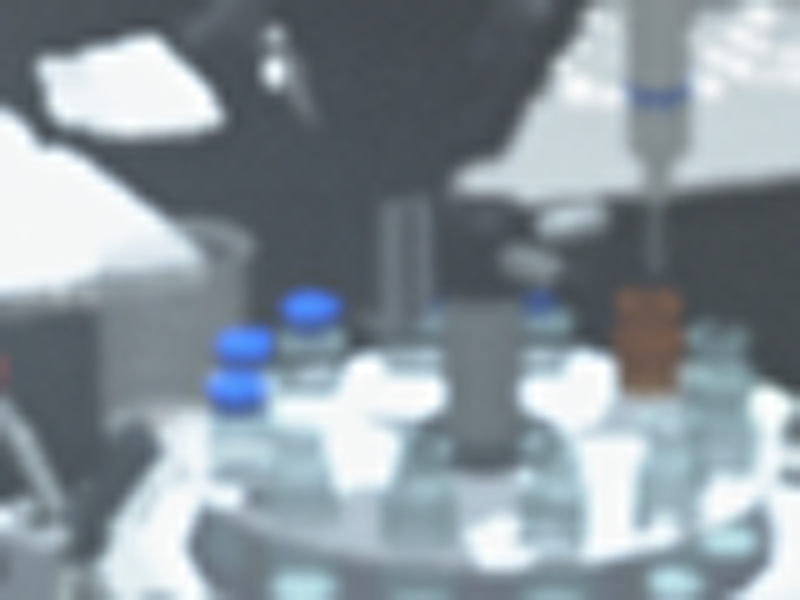

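The needle is at crop (655,265) and the amber vial at (650,340), nearly centred (wheel about -0.44). Retreating and moving to the left side of the knob.

Emit:
drive_tool:
  series: "-0.08 0 0 0 0 0 0; -0.17 0 0 0 0 0 0; -0.17 0 -0.3 0 0 0 0; -0.17 0 -0.7 0 0 0 0; -0.17 0 -0.7 0 0 0 0; -0.17 -0.4 -0.7 0 0 -0.2 0; -0.17 -0.8 -0.7 0 0 -0.3 0; -0.1 -1 -0.7 0 0 -0.3 0; -0.1 -1 -0.7 0 0 -0.3 0"

```text
time_s: 10.75
eef_pos: [445.9, -54.7, 193.4]
ee_rot: [0.001, 0.596, 0.803, 0.0]
force: [-0.3, -0.3, 0.7]
grip_width: -0.001
```

```bash
python3 mv.py -124 115 190
```

```text
10.75 [445.9 -54.7 193.4] [0.001 0.596 0.803 0.   ] [-0.3 -0.3  0.7] -0.0007041171585854366
goal [449.2  69.9 190. ] units [0.985 0.328 0.028] [ 0.002  0.001 -0.034]
```

Emit:
drive_tool:
  series: "0.98 0.33 0 0 0 -0.03 0; 0.98 0.33 0 0 0 -0.03 0; 0.98 0.33 0 0 0 -0.03 0; 0.98 0.33 0.1 0 0 -0.03 0; 0.98 0.33 0.1 0 0 -0.03 0"

```text
time_s: 11.25
eef_pos: [449.7, 69.7, 180.3]
ee_rot: [-0.0, 0.589, 0.808, -0.0]
force: [-0.3, -0.2, -0.5]
grip_width: 0.001
```

```bash
python3 mv.py -124 115 79; python3 - <<'E'
from h import *
t=eyes.capture('top');b=eyes.capture('side')
ca=cv2.resize(t['frame'][130:240,190:300],None,fx=4,fy=4,interpolation=cv2.INTER_CUBIC)
cb=cv2.resize(b['frame'][140:220,200:280],(440,440),interpolation=cv2.INTER_CUBIC)
cv2.imwrite('pics/c8.png',cv2.resize(np.hstack([ca,cb])[:,:,::-1],(800,400)))
E
```

```text
11.25 [449.7  69.7 180.3] [-0.     0.589  0.808 -0.   ] [-0.3 -0.2 -0.5] 0.0006431104526709837
goal [449.2  69.9  79. ] units [ 0.003 -0.003  0.844] [-0.001 -0.    -0.002]
```

View pics/c8.png

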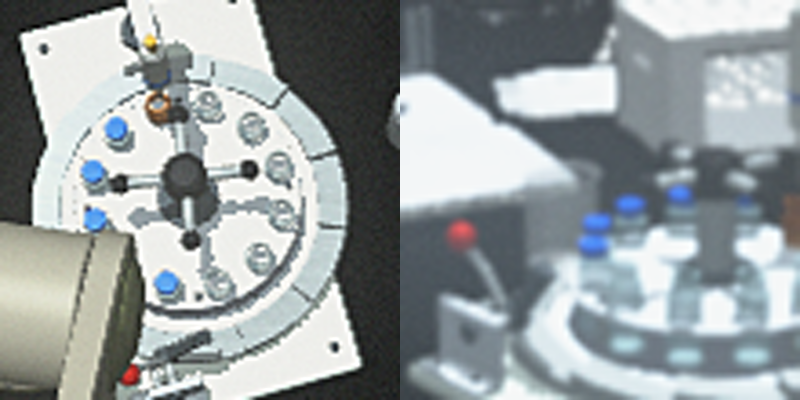

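The top view is now clear. The amber vial at (158,107) is under the needle, the balls are at (180,114), (249,170), (192,239) and (120,183), and the knob is thrown back. I'll fit the wheel angle.

```bash
python3 - <<'E'
from fit import *
pt=eyes.capture('top')
f=lambda u,v:np.array([190+u/3.636-.4,130+v/3.636-.4])
B={15:f(180,114),285:f(249,170),195:f(192,239),105:f(120,183)}; C={60:f(117,129),90:f(93,172),120:f(95,218),180:f(167,283)}
def res(q):
    T,pol=model([q[0],q[1],.312,q[2]]); r=[]
    for d,uv in B.items(): r+=list(proj(pt,pol(47,d,120))[0]-uv)
    for d,uv in C.items(): r+=list(proj(pt,pol(72,d-2.865,86))[0]-uv)
    return r
s=least_squares(res,[600,0,-.4]); print(s.x,np.round(s.fun,1))
E
```

```text
[ 6.02657667e+02 -8.29181872e-01 -4.18623752e-01] [-0.3  0.4  0.2  0.   0.   0.3  0.3  0.3 -0.2 -0.5  0.  -0.5  0.   0.2
  0.  -0.4]
```

Emit:
drive_tool:
  series: "0 0 0.4 0 0 0 0; 0 0 0.8 0 0 0 0; 0 0 0.84 0 0 0 0; 0 0 0.84 0 0 0 0"

```text
time_s: 11.8
eef_pos: [450.8, 68.3, 81.4]
ee_rot: [0.0, 0.59, 0.807, 0.0]
force: [0.2, 0.9, 0.4]
grip_width: 0.001
```

Wheel is about -0.42 by the top view and -0.44 by the side view, both inside the window. Tipping the knob back.

Emit:
drive_tool:
  series: "-0.06 0 0.02 0 0 0 0; -0.12 0 0.02 0 0 0 0; -0.17 0 0.02 0 0 0 0; -0.22 0 0.02 0 0 0 0; -0.26 0 0.02 0 0 0 0; -0.3 0 0.02 0 0 0 0; -0.33 0 0.02 0 0 0 0; -0.36 0 0.02 0 0 0 0; -0.39 0 0.02 0 0 0 0; -0.42 0 0.02 0 0 0 0; -0.45 0 0.02 0 0 0 0; -0.47 0 0.02 0 0 0 0; -0.47 0 0.02 0 0 0 0; -0.47 0 0.02 0 0 0 0; -0.3 0 0.02 0 0 0 0; 0 0 0.02 0 0 0 0; 0 0 -0.3 0 0 0 0; 0 0 -0.7 0 0 0 0; 0 0 -0.9 0 0 0 0; 0 0 -0.9 0 0 0 0"

```text
time_s: 13.8
eef_pos: [452.0, 68.4, 192.6]
ee_rot: [0.003, 0.59, 0.807, 0.002]
force: [-0.4, 0.6, -1.3]
grip_width: 0.001
```

```bash
python3 - <<'E'
from fit import *
st(); Q=[602.5,-1.5,0.312,0.05]; T,pol=model(Q)
t=eyes.capture('top');b=eyes.capture('side')
for p in(t,b): print(red(p)[0],proj(p,T((-124,77,91))),proj(p,T((-124,23,93))))
ca=cv2.resize(t['frame'][130:240,190:300],None,fx=4,fy=4,interpolation=cv2.INTER_CUBIC)
cb=cv2.resize(b['frame'][140:220,210:290],(440,440),interpolation=cv2.INTER_CUBIC)
cv2.imwrite('pics/c9.png',cv2.resize(np.hstack([ca,cb])[:,:,::-1],(800,400)))
E
```

```text
13.8 [452.   68.4 192.6] [0.003 0.59  0.807 0.002] [-0.4  0.6 -1.3] 0.0012702301768976161
[244.5        226.78571429] [[225.15789372 232.63159666]] [[244.92247566 227.1187205 ]]
[223.28571429 189.57142857] [[210.88985809 187.11190776]] [[222.52302802 191.34797929]]
```

View pics/c9.png

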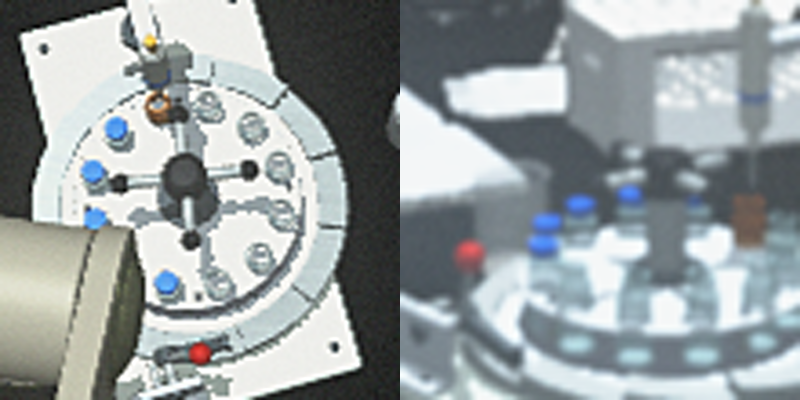

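The pawl is down: the knob is back at (244.5,226.8) in the top view and (223.3,189.6) in the side view, within 0.5 px of its starting place. The wheel is unmoved, the amber vial is under the needle, and the arm is clear. Handing in.

```bash
python3 -c "
from rig import ctrl
print(ctrl.finish_job())"
```

```text
the job is handed in; nothing more can be done
None
```

I threw the pawl back, pushed the wheel one notch clockwise by a star-handle arm, tipped the knob back so the pawl dropped, and handed the job in at about 14 s with the arm clear. The hand-in reported no verdict.

**Pawl:** after the throw, the knob's side-view position matched the thrown-back prediction to about 1 px. In the last pictures it was within 0.5 px of its starting place in both views, so the pawl reads as down in the notch.

**Wheel:** the two estimates differ slightly. The top view gave about -0.42 rad and the side view about -0.44 rad. Both are inside the limits and put the amber vial about 2.5 to 4 mm from the needle's line, against the 6 mm allowed. I took the fitted numbers before dropping the pawl; afterwards I only judged by eye that the wheel had not moved.

**Other checks:** the force readings between moves stayed within about 2 N. I kept the tool clear of the vials, the dosing head and the loose items. I did not measure the loose items again at the end.

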